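Set the router's depth wheel, taking up the backlash

TASK

The handwheel on this router's Z axis has slack between it and its screw. Wind it back counter-clockwise (seen from above), well past the red pointer, until you feel the slide come up against its springy top stop, but do not force it, for the brass stop collar must not slip; then wind it forward clockwise until the yellow line on the dial meets the red pointer, arriving from that one direction so that all the slack stays taken up, and let go. Leave the red pointer and everything lying about as they are.

Things in the scene. Friction and masses are not known exactly. Their poses are not given: they have to be found in the camera images.
- wheel_center (a point): Centre of the top face of the handwheel: a black disc 110 mm across, 13 mm thick, lying level about 241 mm above the bench on top of the Z axis (black and white upright frame, top plate 120 x 210 mm, with a teal router motor). It turns about the vertical axis through this point. White ticks every 10 degrees; a silver cap 34 mm across stands 2 mm proud at its centre. Place and yaw vary.
- crank_grip (a point): Blue crank knob, 42 mm from the wheel's axis: 16 mm in diameter, 46 mm tall from the wheel's top, free to spin on its pin, so a hand can hold it in one attitude all round. This point: on its axis, 25 mm above the wheel's top. About 3 N sideways winds the screw, under 1 N crosses the slack. The top stop is felt 120 to 262 degrees counter-clockwise of its start, different each time.
- dial_line (a point): Outer end of the yellow line on the handwheel, at the rim, 56 mm from the axis, opposite the crank knob. At the start it lies 20 to 218 degrees clockwise beyond the pointer.
- pointer_tip (a point): Inner tip of the red pointer by the handwheel's rim, 56 mm from the axis: the mark to set the dial line to. On a friction ring; its place round the wheel varies. It lies 43 to 100 degrees clockwise of where the dial line is when the top stop is felt. Its red post, 8 x 12 mm, stands 73 mm from the axis and ends 1 mm above the wheel's top.
- collar_lug (a point): Small dark lug, 34 mm from the axis, on the brass stop collar just under the handwheel. The collar is held by friction and carries the top stop. Against the stop the knob stiffens like a spring, by 5 to 6 N per mm on top of the winding force; pushing the knob with more than about 14 N makes the collar slip. It must not turn.
- wheel (a joint): Slack between handwheel and screw, rad: 0 when the wheel drives the screw counter-clockwise (up), 0.45 when all slack is taken up in the clockwise (down) direction, in between when the wheel is loose.
- screwdriver: A screwdriver lying on the bench; leave it alone.
- brush: A brush lying on the bench; leave it alone.
- spanner: A spanner, 130 mm long, lying on the bench by the frame's foot; leave it alone.
- offcut: A wood offcut, 160 x 45 x 20 mm; leave it alone.
- screw_jar: A jar, 60 mm across and 75 mm tall; leave it alone.
- bracket: A white printed angle bracket, 50 x 40 x 50 mm; leave it alone.
- collet_nut: A dark steel nut, 26 mm across, 16 mm tall, on the frame's base plate in front of the motor; leave it alone.
- motor_top (a point): Centre of the top of the teal router motor (72 mm across, in white clamp rings), under the frame's top plate on the wheel's axis. The screw raises and lowers it: highest when it is at the top stop. Once the slack is taken up, 1 rad of wheel clockwise lowers it by 0.8 mm, so position readings are far too coarse to tell the stop or set by; the stop has to be felt.

How it is judged:
By the outcome, as a careful person would: the job done as asked, in the order asked, and still so for the second after the job is handed in, with the robot touching nothing.
It also fails if it takes over 72 s, if anything falls off the work surface, if the arm or the gripper's body presses on something with over 40 N, if the wrist force passes 120 N, or if a joint passes its speed limit or range.

ROBOT

A 6-joint arm with a two-finger parallel gripper is mounted at the origin on the work surface. World frame = base frame: x ahead of the robot, y to its left, z up, the work surface at z = 0. Lengths are in mm, angles in rad, forces in N, time in s.
With the tool pointing down it reaches from about 350 to 975 mm from the base axis. Payload 7.1 kg.
Tool frame: the origin (TCP) lies at the very end of the fingers, on their centre line; the grasp point (between the pads) lies 19 mm behind it; x points along the fingers, y is the direction in which the jaws open and shut, and the axes are right-handed (so a half turn about x gives the same grasp; the last joint's range is limited). The gripper opens to 88 mm and grips with 3 to 60 N. Pads are 20 mm wide; open, the fingers measure 115 mm over their backs; the gripper's body (75 mm by 178 mm) begins 61 mm behind the grasp point.
Start: joints at [1.276, 0.423, 1.63, -0, 1.089, -0.019], TCP at [170.166, 601.372, 222.675] pointing down, gripper open.
Joint ranges: [-3, 3], [-0.9, 2.11], [0.09, 2.58], [-1.31, 4.45], [0.11, 2.69], [-2.54, 2.54]. Speed limits (rad/s): [2.39, 2.39, 3.01, 3.14, 3.14, 3.14].

INTERFACE

Orientations are given as a rotation vector (axis times angle).
In Python, from workcell import ctrl gives the robot as it stands. The module is installed in compiled form; this text tells all that it offers.
- The arm moves only by the tool carry_out, never from a script. Its argument "commands" is a list of rows, each a list of 6 numbers: the shift along the tool's x, y, z in m, then the turn, a rotation vector about the tool's x, y, z in degrees. In form: [[tx, ty, tz, rx, ry, rz], ...]. A call has 1 to 8 rows; each row shifts and turns the pose as measured when the row begins, along the tool's axes as they then stand; what a row does not reach is not made up. A row lasts 1/8 s, in which the tool goes at most 62.5 mm and 10.7 degrees, less where a joint would pass 70% of its speed; a pose out of reach is approached as far as the arm can. A call with a gripper value outside its range is refused whole. "grip" is the closure, from 0 (fully open) to 1 (shut), set as the call begins (left out, the last holds). The fingers move at their own pace and stop on an object; the grip force is fixed at half the most. Time passes only in rows, so rows that do not move let the fingers close. It gives the time, the measured TCP pose, the force and the opening at its end, in the units of the state.
- ctrl.get_obs(): the state, without advancing time (a new reading comes with each control period).
- ctrl.get_image(name): name is "scene" or "side" or "wrist"; returns a dict with "pixels" (480x640x3 uint8, blue, green, red), "intrinsics" (3x3 intrinsics, pixels), "dist_coeffs" ([k1, k2, p1, p2, k3] as OpenCV has them; the pictures are not rectified), "rvec" (rotation vector, rad) and "tvec" (3), from world to camera coordinates, as OpenCV has them. Camera axes: x right, y down, z forward; pixel columns grow to the right and rows downward; lengths in mm; the calibration is good to about 2 mm. A picture is of the moment at which its call begins. There is no depth.
- ctrl.close_job(): hands the job in, once; it reports no verdict.
The state is a dict: "t": time; "qpos": joint angles; "qvel": joint speeds; "joint_torque": joint torques, N m; "ee_pos": TCP position; "orientation": TCP orientation; "ft_force": force on the tool from outside, world axes, zero at the start; "moment": the same for the moment, N m; "width": finger opening in mm.
Only numpy, scipy, OpenCV 4.12 (cv2) and the standard library are available. Lean on these libraries where they do the work, as an engineer would, in place of code of your own. Each camera call takes 0.05 s, during which the arm holds its last target. There are 200 camera calls.

## Working session

There is one attempt and no reset: what is moved stays moved. The work goes in short steps, Python scripts to look and compute and a tool call to move; the robot and the scene stay as the last step left them, time stands still between calls to the robot, and variables do not carry over. Pictures are saved under pics/ and viewed, about 8 in all and at most 12, crops included, and the job is handed in when it is done.

Besides the shell and the picture viewer there is one more tool, called after "Call:" as a command line: name --pt "numbers of a row" for each row, then --argument value for the rest. carry_out: Moves the arm, as the interface text tells. Its arguments: {"type":"object","properties":{"commands":{"type":"array"},"grip":{"type":"number"}},"required":["commands"]}

```bash
mkdir -p pics; cat > h.py <<'E'
import numpy as np, cv2
from scipy.spatial.transform import Rotation as R
from workcell import ctrl
def img(n,f=None):
    d=ctrl.get_image(n)
    if f: cv2.imwrite('pics/'+f,d['pixels'])
    return d
def ray(d,uv):
    K,D=np.array(d['intrinsics'],float),np.array(d['dist_coeffs'],float)
    p=cv2.undistortPoints(np.array(uv,float).reshape(-1,1,2),K,D).reshape(-1,2)
    M=cv2.Rodrigues(np.array(d['rvec'],float))[0]; t=np.array(d['tvec'],float).ravel()
    return -M.T@t, np.c_[p,np.ones(len(p))]@M
def onz(d,uv,z):
    o,r=ray(d,uv); return o+r*((z-o[2])/r[:,2])[:,None]
def proj(d,P):
    return cv2.projectPoints(np.array(P,float).reshape(-1,1,3),np.array(d['rvec'],float),np.array(d['tvec'],float),np.array(d['intrinsics'],float),np.array(d['dist_coeffs'],float))[0].reshape(-1,2)
def mask(d,lo,hi):
    return cv2.inRange(cv2.cvtColor(d['pixels'],cv2.COLOR_BGR2HSV),np.array(lo),np.array(hi))
def blobs(m,amin=15):
    n,l,s,c=cv2.connectedComponentsWithStats(m)
    return sorted([(int(s[i,4]),c[i].round(1).tolist(),s[i,:4].tolist()) for i in range(1,n) if s[i,4]>=amin],reverse=True)[:6]
E
python3 - <<'E'
from h import *
a=img('scene','s0.png');b=img('side','d0.png');c=img('wrist','w0.png')
cv2.imwrite('pics/all0.png',cv2.resize(np.vstack([np.hstack([a['pixels'],b['pixels']]),np.hstack([c['pixels'],c['pixels']*0])]),(800,600),interpolation=cv2.INTER_AREA))
for n,d in zip('sdw',(a,b,c)):
    print(n,'cam',ray(d,[[320,240]])[0].round(0))
    for k,lo,hi in [('blue',(100,120,50),(125,255,255)),('yel',(22,120,120),(35,255,255)),('red',(0,150,80),(6,255,255))]: print(k,blobs(mask(d,lo,hi)))
o=ctrl.get_obs();print(o)
E
```

```text
s cam [1052. -500. 1127.]
blue [(21982, [549.3, 57.0], [436, 0, 204, 136]), (5719, [27.3, 362.2], [0, 300, 76, 122]), (26, [362.8, 210.3], [360, 208, 6, 6])]
yel [(55, [337.1, 245.8], [332, 241, 12, 11])]
red [(505, [153.5, 343.2], [138, 325, 33, 38]), (209, [55.8, 436.8], [48, 429, 17, 16]), (40, [372.8, 256.5], [368, 252, 9, 9]), (19, [372.7, 264.4], [371, 262, 5, 6])]
d cam [ 317. -970. 1133.]
blue [(21637, [139.3, 57.5], [16, 0, 238, 126]), (1070, [624.8, 459.9], [602, 441, 38, 39]), (116, [339.6, 190.4], [337, 181, 7, 20])]
yel [(42, [351.8, 220.3], [348, 216, 9, 10])]
red [(711, [300.6, 447.7], [275, 437, 53, 23]), (69, [376.2, 208.8], [370, 204, 11, 13])]
w cam [ 95. 622. 384.]
blue [(4814, [627.4, 91.8], [608, 0, 32, 208])]
yel [(317, [464.5, 299.3], [450, 261, 29, 74]), (144, [408.6, 257.9], [397, 231, 24, 44]), (93, [419.9, 214.7], [413, 196, 14, 41]), (76, [114.5, 359.4], [109, 349, 12, 23]), (25, [112.6, 393.5], [109, 384, 7, 16]), (20, [462.4, 277.0], [459, 272, 7, 10])]
red []
{'t': 0.15, 'qpos': array([ 1.27600715e+00,  4.23685016e-01,  1.63045049e+00, -3.15219550e-06,
        1.08861852e+00, -1.89855892e-02]), 'qvel': array([-0.00197389, -0.00427779, -0.00305601, -0.00042469,  0.00393078,
       -0.00181306]), 'joint_torque': array([ 8.27194253e-04, -5.44983709e+01, -2.73920774e+01,  6.43825508e-02,
        2.04414118e-02, -3.91531364e-05]), 'ee_pos': array([170.04938817, 600.99916233, 222.09310043]), 'orientation': array([ 0.21559209,  1.56011161, -0.21739938]), 'ft_force': array([ 0.21770185, -0.04628519,  0.62482282]), 'moment': array([ 0.03340119, -0.00124413, -0.01116815]), 'width': 87.56854839397066}
```

View pics/all0.png

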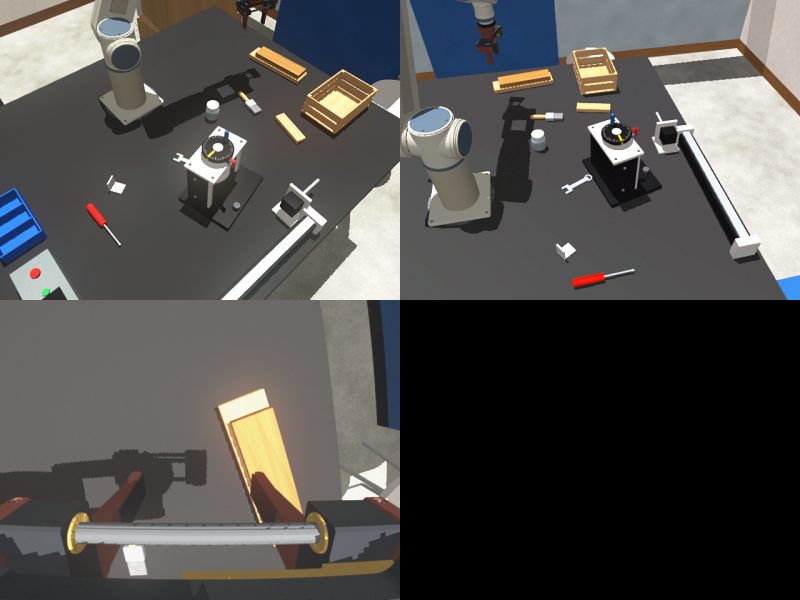

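The overview shows the wheel near (348,238) px in scene and (345,210) px in side, with the blue knob behind it and the red pointer on its right. I'll zoom in on both.

```bash
python3 - <<'E'
from h import *
a=img('scene');b=img('side')
ca=a['pixels'][190:290,300:400];cb=b['pixels'][165:265,295:395]
cv2.imwrite('pics/c0.png',cv2.resize(np.hstack([ca,cb]),(800,400),interpolation=cv2.INTER_CUBIC))
for n,d,c in (('scene',a,(348,238)),('side',b,(345,210))):
    g=cv2.cvtColor(d['pixels'],cv2.COLOR_BGR2HSV)
    print(n,'c guess',onz(d,[c],241).round(1))
    m=mask(d,(22,120,120),(38,255,255)); ys,xs=np.nonzero(m[170:290,290:410]); P=onz(d,np.c_[xs+290,ys+170],241)
    print('yel mean',P.mean(0).round(1), 'ext',np.ptp(P,0).round(1))
    m=mask(d,(0,140,70),(8,255,255)); ys,xs=np.nonzero(m[170:290,290:410]);print('red',blobs(m))
    m=mask(d,(95,80,30),(128,255,255))[170:290,290:410]; print('blue',blobs(m))
E
```

```text
scene c guess [[594.5 -16.7 241. ]]
yel mean [595.2 -49.1 241. ] ext [14.1 40.4  0. ]
red [(515, [153.7, 343.3], [138, 325, 33, 38]), (214, [55.7, 436.7], [48, 429, 17, 17]), (77, [372.8, 259.4], [368, 252, 10, 16])]
blue [(90, [72.1, 45.9], [69, 38, 7, 18])]
side c guess [[589.7 -11.2 241. ]]
yel mean [596.1 -51.9 241. ] ext [11.4 46.4  0. ]
red [(716, [300.6, 447.7], [275, 437, 53, 23]), (73, [376.2, 208.8], [370, 204, 11, 13])]
blue [(131, [49.4, 20.4], [46, 11, 8, 20])]
```

View pics/c0.png

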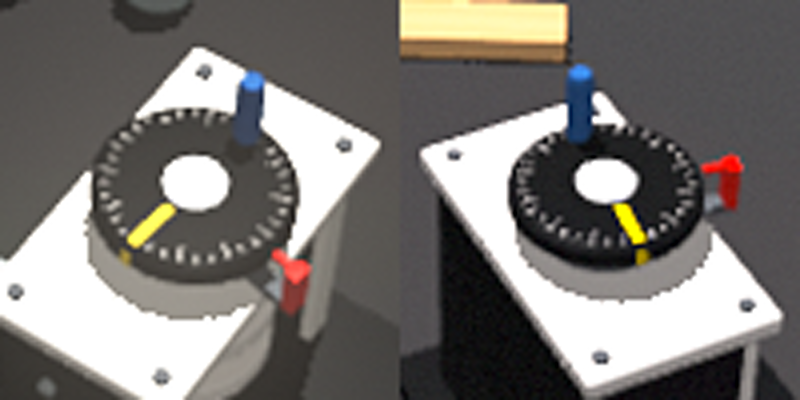

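Scaling the crop back to full frame, the cap centre is at scene (349.0,235.8) and side (346.5,210.3). The pointer tip is at scene (368.8,254.5) and side (370.8,207).

```bash
python3 - <<'E'
from h import *
a=img('scene');b=img('side');c=img('wrist')
def tri(ua,ub):
    o1,r1=ray(a,[ua]);o2,r2=ray(b,[ub]);r1=r1[0]/np.linalg.norm(r1);r2=r2[0]/np.linalg.norm(r2)
    s=np.linalg.lstsq(np.c_[r1,-r2],o2-o1,rcond=None)[0];p,q=o1+r1*s[0],o2+r2*s[1];return (p+q)/2,np.linalg.norm(p-q)
cs,cd=(349,235.75),(346.5,210.25)
C,g=tri(cs,cd);print('cap tri',C.round(1),g.round(1),onz(a,[cs],243).round(1),onz(b,[cd],243).round(1))
for n,ua,ub,z in (('tip',(368.75,254.5),(370.75,207),241),('knobtop',(363,209),(340,182.5),287),('yel out',(332.8,250.5),(355.2,224.8),241)):
    P,g=tri(ua,ub);q1,q2=onz(a,[ua],z)[0],onz(b,[ub],z)[0]
    c0=(onz(a,[cs],243)[0]+onz(b,[cd],243)[0])/2
    m=(q1+q2)/2-c0;print(n,P.round(1),g.round(1),q1.round(1),q2.round(1),'r',np.hypot(*m[:2]).round(1),'ang',np.degrees(np.arctan2(m[1],m[0])).round(1))
o=ctrl.get_obs();T=R.from_rotvec(o['orientation']).as_matrix();print('tool axes cols\n',T.round(3))
M=cv2.Rodrigues(np.array(c['rvec'],float))[0];print('cam in tool',(T.T@(ray(c,[[320,240]])[0]-o['ee_pos'])).round(1),'fwd in tool',(T.T@M[2]).round(2),'right',(T.T@M[0]).round(2));print(np.array(c['intrinsics']).round(0))
E
```

```text
cap tri [592.4 -12.2 241.5] 1.6 [[592.6 -12.3 243. ]] [[592.1 -14.9 243. ]]
tip [649.8 -10.2 237.1] 1.9 [652.2 -13.3 241. ] [648.1 -13.1 241. ] r 57.8 ang 0.4
knobtop [585.9  29.3 288.6] 2.3 [584.1  31.5 287. ] [586.7  29.6 287. ] r 44.7 ang 98.9
yel out [598.9 -63.  242.8] 1.3 [597.5 -61.5 241. ] [599.7 -62.  241. ] r 48.6 ang -82.6
tool axes cols
 [[-0.     0.272  0.962]
 [-0.     0.962 -0.272]
 [-1.    -0.     0.   ]]
cam in tool [-162.    -0.4  -78.1] fwd in tool [0.96 0.   0.28] right [ 0.  1. -0.]
[[345.   0. 316.]
 [  0. 345. 239.]
 [  0.   0.   1.]]
```

```bash
python3 - <<'E'
from h import *
o=ctrl.get_obs();p=o['ee_pos'];T=R.from_rotvec(o['orientation'])
q=np.array([586,28,325]);n=16
y=np.degrees(np.arctan2(*T.as_matrix()[[1,0],2]));dr=(-180-y)/n
for k in range(n):
    Tk=R.from_euler('z',dr*k,degrees=True)*T
    print((Tk.inv().apply((q-p)/n)/1000).round(4).tolist()+[round(-dr,2),0,0])
E
```

```text
[-0.0064, -0.0274, 0.0348, np.float64(10.26), 0, 0]
[-0.0064, -0.0208, 0.0391, np.float64(10.26), 0, 0]
[-0.0064, -0.0135, 0.0422, np.float64(10.26), 0, 0]
[-0.0064, -0.0057, 0.0439, np.float64(10.26), 0, 0]
[-0.0064, 0.0022, 0.0442, np.float64(10.26), 0, 0]
[-0.0064, 0.01, 0.0431, np.float64(10.26), 0, 0]
[-0.0064, 0.0175, 0.0406, np.float64(10.26), 0, 0]
[-0.0064, 0.0245, 0.0369, np.float64(10.26), 0, 0]
[-0.0064, 0.0307, 0.0319, np.float64(10.26), 0, 0]
[-0.0064, 0.0359, 0.0259, np.float64(10.26), 0, 0]
[-0.0064, 0.0399, 0.0191, np.float64(10.26), 0, 0]
[-0.0064, 0.0427, 0.0117, np.float64(10.26), 0, 0]
[-0.0064, 0.0441, 0.0039, np.float64(10.26), 0, 0]
[-0.0064, 0.0441, -0.004, np.float64(10.26), 0, 0]
[-0.0064, 0.0427, -0.0118, np.float64(10.26), 0, 0]
[-0.0064, 0.0399, -0.0192, np.float64(10.26), 0, 0]
```

Call:
carry_out --pt "-0.012 -0.0274 0.0348 10.26 0 0" --pt "-0.012 -0.0208 0.0391 10.26 0 0" --pt "-0.012 -0.0135 0.0422 10.26 0 0" --pt "-0.012 -0.0057 0.0439 10.26 0 0" --pt "-0.012 0.0022 0.0442 10.26 0 0" --pt "-0.012 0.01 0.0431 10.26 0 0" --pt "-0.012 0.0175 0.0406 10.26 0 0" --pt "-0.012 0.0245 0.0369 10.26 0 0" --grip 0.4

```text
t: 1.4
ee_pos: [377.0, 304.3, 321.0]
orientation: [1.34, 1.119, -1.338]
ft_force: [0.2, 0.8, -0.3]
width: 52.7
```

Call:
carry_out --pt "-0.002 0.0307 0.0319 10.26 0 0" --pt "-0.002 0.0359 0.0259 10.26 0 0" --pt "-0.002 0.0399 0.0191 10.26 0 0" --pt "-0.002 0.0427 0.0117 10.26 0 0" --pt "-0.002 0.0441 0.0039 10.26 0 0" --pt "-0.002 0.0441 -0.004 10.26 0 0"

```text
t: 2.15
ee_pos: [525.4, 73.3, 336.1]
orientation: [2.078, 0.295, -2.065]
ft_force: [0.4, 0.4, 0.7]
width: 52.6
```

```bash
cat > go.py <<'E'
from h import *
import sys
q=np.array([float(v) for v in sys.argv[1:4]]);yaw=float(sys.argv[4])
o=ctrl.get_obs();T=R.from_rotvec(o['orientation'])
Tt=R.from_matrix(np.c_[[0,0,-1],[-np.sin(np.radians(yaw)),np.cos(np.radians(yaw)),0],[np.cos(np.radians(yaw)),np.sin(np.radians(yaw)),0]])
print('t',round(o['t'],2),'pos',o['ee_pos'].round(1),'q',o['qpos'].round(2),'w',o['width'].round(1),'F',o['ft_force'].round(2))
print('shift',(T.inv().apply(q-o['ee_pos'])/1000).round(4),'turn',np.degrees((T.inv()*Tt).as_rotvec()).round(2))
E
python3 go.py 586 28 325 180
```

```text
Traceback (most recent call last):
  File "go.py", line 6, in <module>
    print('t',round(o['t'],2),'pos',o['ee_pos'].round(1),'q',o['qpos'].round(2),'w',o['width'].round(1),'F',o['ft_force'].round(2))
                                                                                    ^^^^^^^^^^^^^^^^
AttributeError: 'float' object has no attribute 'round'
```

```bash
sed -i "s/o\['width'\].round(1)/round(o['width'],1)/" go.py; python3 go.py 586 28 325 180
```

```text
t 2.15 pos [525.4  73.3 336.1] q [0.12 0.16 1.72 0.   1.25 1.4 ] w 52.6 F [0.4  0.36 0.67]
shift [ 0.0113  0.0604 -0.0456] turn [16.11 -0.37  0.1 ]
```

Call:
carry_out --pt "0.005 0.03 -0.023 8 -0.2 0" --pt "0.005 0.026 -0.027 8 -0.2 0" --pt "0 0 0 0 0 0" --pt "0 0 0 0 0 0"

```text
t: 2.65
ee_pos: [588.5, 24.4, 326.2]
orientation: [-2.214, 0.011, 2.215]
ft_force: [-1.2, 0.4, -0.0]
width: 52.6
```

```bash
python3 go.py 586 28 300 180; python3 - <<'E'
from h import *
c=img('wrist','w1.png')
for k,lo,hi in [('blue',(100,100,30),(125,255,255)),('yel',(22,120,120),(38,255,255)),('red',(0,150,80),(6,255,255))]: print(k,blobs(mask(c,lo,hi)))
print(proj(c,[[592.3,-13.5,243],[586,28,287],[648.3,-13.5,241]]).round(0))
E
```

```text
t 2.65 pos [588.5  24.4 326.2] q [0.02 0.27 1.61 0.   1.27 1.6 ] w 52.6 F [-1.15  0.37 -0.  ]
shift [ 0.0263 -0.0035  0.0025] turn [-0.68  0.02  0.1 ]
blue []
yel [(303, [414.5, 237.1], [394, 231, 41, 13])]
red [(717, [600.0, 297.2], [587, 277, 26, 39]), (362, [365.1, 145.8], [354, 136, 22, 30])]
[[367. 240.]
 [310. 270.]
 [369. 163.]]
```

View pics/w1.png

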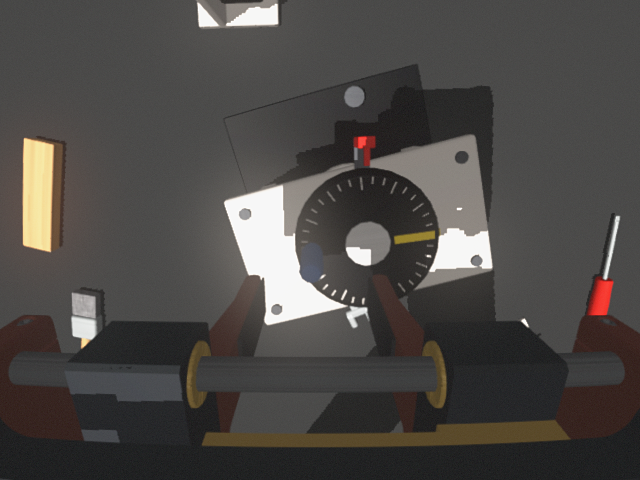

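The wrist view shows the whole wheel. The cap is at (368,244), the yellow line runs to the right up to (434,236), the red pointer tip is near (363,166), and the knob is near (312,263). I'll refine these with masks.

```bash
cat > meas.py <<'E'
from h import *
def meas(c,ZT=241.,verbose=1):
    g=cv2.cvtColor(c['pixels'],cv2.COLOR_BGR2HSV)
    m=((g[...,2]>105)&(g[...,1]<60)).astype(np.uint8)
    cap=[b for b in blobs(m,300)]
    pc=proj(c,[[592.3,-13.5,ZT+2]])[0]
    n,l,s,ct=cv2.connectedComponentsWithStats(m); i=min(range(1,n),key=lambda i:np.hypot(*(ct[i]-pc)) if s[i,4]>300 else 1e9)
    h=max(cv2.findContours((l==i).astype(np.uint8),cv2.RETR_EXTERNAL,cv2.CHAIN_APPROX_NONE)[0],key=len)
    e=cv2.fitEllipse(cv2.convexHull(h)); C=onz(c,[e[0]],ZT+2)[0]
    print('cap',np.round(e[0],1),np.round(e[1],1),'C',C.round(1))
    out={'C':C}
    y=mask(c,(22,110,50),(40,255,255)); ys,xs=np.nonzero(y); P=onz(c,np.c_[xs,ys]+0.,ZT)-C; r=np.hypot(P[:,0],P[:,1]); k=(r<60)&(r>15)
    P=P[k];out['yel']=np.degrees(np.arctan2(P[:,1].mean(),P[:,0].mean())); print('yel n',k.sum(),'r',r[k].min().round(1),r[k].max().round(1),'ang',out['yel'].round(2))
    y=mask(c,(0,130,50),(8,255,255)); ys,xs=np.nonzero(y); P=onz(c,np.c_[xs,ys]+0.,ZT)-C; r=np.hypot(P[:,0],P[:,1]); k=r<90
    P=P[k];r=r[k];a=np.degrees(np.arctan2(P[:,1],P[:,0])); k=r<r.min()+3
    print('red rmin',r.min().round(1),'tip ang',a[k].mean().round(2),'all',np.median(a).round(2))
    b=mask(c,(100,90,20),(128,255,255)); print('blue',blobs(b))
    return out
E
python3 - <<'E'
from meas import *
c=img('wrist');meas(c)
b=cv2.resize(c['pixels'][130:310,280:460],(720,720),interpolation=cv2.INTER_CUBIC)[:600];b=cv2.convertScaleAbs(b,alpha=1.6,beta=20);cv2.imwrite('pics/w1z.png',b)
E
```

```text
cap [367.3 243.5] [42.3 45.5] C [589.4 -13.8 243. ]
yel n 367 r 20.4 54.6 ang -83.13
red rmin 57.4 tip ang 2.02 all 2.23
blue []
```

View pics/w1z.png

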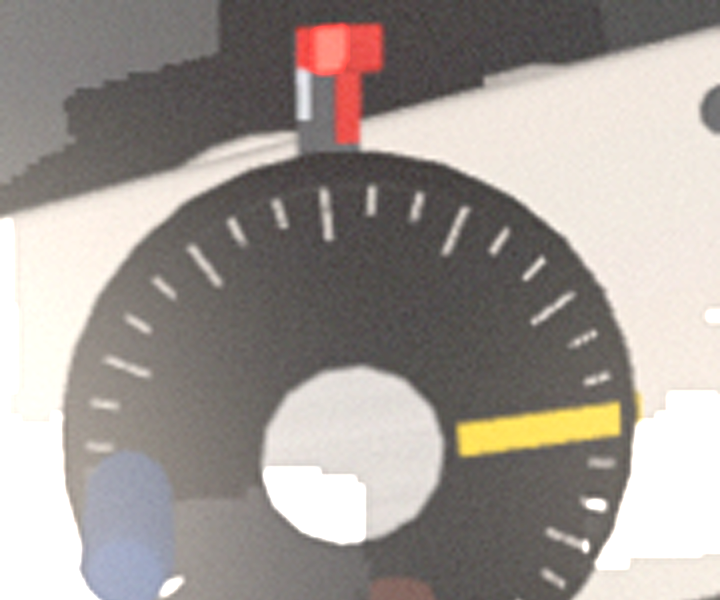

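The zoom puts the wedge tip at about (367,166) px and the knob top at about (311,274). That gives a knob axis near (584.4, 27.9), consistent with a wheel centre of (589.4,-13.8). Next is the descent.

Call:
carry_out --pt "0 -0.0033 0.004 -0.68 0 0.1" --pt "0.01 0 0 0 0 0" --pt "0.025 0 0 0 0 0" --pt "0.025 0 0 0 0 0" --pt "0 0 0 0 0 0"

```text
t: 3.38
ee_pos: [582.1, 30.8, 265.0]
orientation: [2.22, 0.007, -2.216]
ft_force: [-0.9, -0.5, 0.4]
width: 52.8
```

```bash
python3 go.py 584.4 27.8 247.5 180
```

```text
t 3.38 pos [582.1  30.8 265. ] q [0.03 0.31 1.69 0.   1.14 1.6 ] w 52.8 F [-0.89 -0.46  0.4 ]
shift [ 0.0175  0.0031 -0.0022] turn [ 0.38 -0.09  0.  ]
```

Call:
carry_out --pt "0.0175 0.003 -0.0022 0.38 0 0" --pt "0 0 0 0 0 0" --pt "0 0 0 0 0 0"

```text
t: 3.75
ee_pos: [585.3, 27.9, 247.9]
orientation: [-2.226, -0.0, 2.217]
ft_force: [-0.1, -0.6, 0.4]
width: 52.7
```

```bash
python3 go.py 584.4 27.8 247.5 180
```

```text
t 3.75 pos [585.3  27.9 247.9] q [0.03 0.34 1.7  0.   1.1  1.6 ] w 52.7 F [-0.12 -0.63  0.36]
shift [0.0004 0.0001 0.0009] turn [ 0.01 -0.22  0.01]
```

Now close on the knob; with no movement in these rows, it should be centred in the jaws.

Call:
carry_out --pt "0 0 0.0008 0 0 0" --pt "0 0 0 0 0 0" --pt "0 0 0 0 0 0" --pt "0 0 0 0 0 0" --pt "0 0 0 0 0 0" --pt "0 0 0 0 0 0" --grip 1.0

```text
t: 4.5
ee_pos: [585.2, 27.9, 249.4]
orientation: [-2.228, -0.0, 2.214]
ft_force: [-0.2, -0.1, 0.4]
width: 15.3
```

```bash
python3 go.py 584.4 27.8 247.5 180; python3 - <<'E'
from meas import *
c=img('wrist','w2.png');meas(c)
E
```

```text
t 4.5 pos [585.2  27.9 249.4] q [0.03 0.33 1.7  0.   1.1  1.6 ] w 15.3 F [-0.19 -0.09  0.35]
shift [0.0019 0.0001 0.0008] turn [ 0.   -0.36  0.02]
cap [394.9 280.6] [59.7 65.3] C [589.7 -14.  243. ]
yel n 710 r 20.4 54.2 ang -84.23
red rmin 57.1 tip ang 2.33 all 2.77
blue [(1168, [320.4, 323.2], [302, 283, 33, 66])]
```

View pics/w2.png

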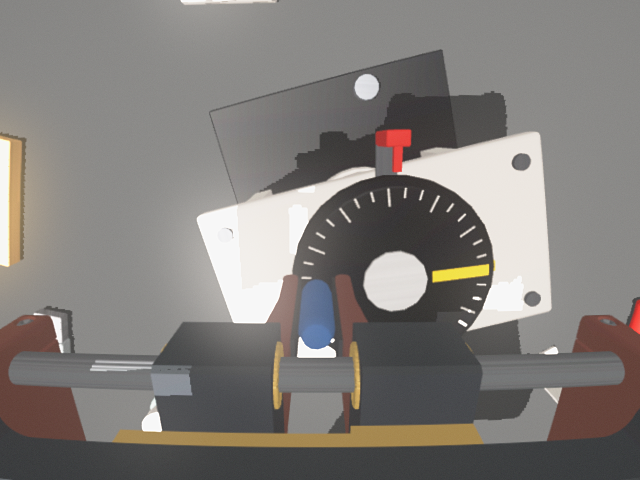

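The knob is held at 15.3 mm opening. The wrist picture shows the cap at (395,281), the yellow line to its right, and the red pointer at (400,160). I'll wind counter-clockwise, starting with the free part.

Call:
carry_out --pt "0.001 0.001 0.0058 0 -0.3 0" --pt "0 0.0019 0.0055 0 0 0" --pt "0 0.0025 0.0053 0 0 0" --pt "0 0.0033 0.0049 0 0 0" --pt "0 0.0039 0.0043 0 0 0" --pt "0 0.0045 0.0038 0 0 0" --pt "0 0.005 0.0031 0 0 0" --pt "0 0.0053 0.0024 0 0 0"

```text
t: 5.55
ee_pos: [550.5, -0.4, 249.3]
orientation: [-2.229, -0.002, 2.212]
ft_force: [5.3, 2.4, -1.8]
width: 15.5
```

```bash
cat > arc.py <<'E'
from h import *
import sys
# arc.py dtheta n : CCW steps of dtheta deg from the measured pose about C
C=np.array([589.7,-14.0]);dt=float(sys.argv[1]);n=int(sys.argv[2])
o=ctrl.get_obs();T=R.from_rotvec(o['orientation']);p=o['ee_pos'];v=p[:2]-C;th=np.degrees(np.arctan2(v[1],v[0]));t=np.radians(th);F=o['ft_force']
print('t',round(o['t'],2),'pos',p.round(1),'r',np.hypot(*v).round(2),'th',th.round(2)%360,'Ft(CCW+)',(-F[0]*np.sin(t)+F[1]*np.cos(t)).round(2),'Fr',(F[0]*np.cos(t)+F[1]*np.sin(t)).round(2),'Fz',F[2].round(1),'tilt',(T.as_matrix()[:,0]*57.3).round(1))
a=np.radians(th+dt*np.arange(n+1));Q=C+42*np.c_[np.cos(a),np.sin(a)];D=np.diff(Q,axis=0)
for d in D: print((T.inv().apply([*d,0])/1000).round(4).tolist())
E
python3 arc.py 8 8
```

```text
t 5.55 pos [ 5.505e+02 -4.000e-01  2.493e+02] r 41.48 th 160.79 Ft(CCW+) -4.01 Fr -4.2 Fz -1.8 tilt [  0.5   0.1 -57.3]
[-0.0, 0.0057, 0.0015]
[-0.0, 0.0058, 0.0007]
[-0.0, 0.0059, -0.0001]
[-0.0, 0.0058, -0.0009]
[0.0, 0.0056, -0.0017]
[0.0, 0.0053, -0.0025]
[0.0, 0.0049, -0.0032]
[0.0, 0.0044, -0.0038]
```

Call:
carry_out --pt "0 0.0057 0.0015 0 0 0" --pt "0 0.0058 0.0007 0 0 0" --pt "0 0.0059 -0.0001 0 0 0" --pt "0 0.0058 -0.0009 0 0 0" --pt "0 0.0056 -0.0017 0 0 0" --pt "0 0.0053 -0.0025 0 0 0" --pt "0 0 0 0 0 0"

```text
t: 6.42
ee_pos: [553.6, -34.3, 249.0]
orientation: [-2.226, -0.007, 2.207]
ft_force: [3.4, 4.0, 0.2]
width: 15.6
```

```bash
python3 arc.py 2 8
```

```text
t 6.42 pos [553.6 -34.3 249. ] r 41.43 th 209.33 Ft(CCW+) -1.8 Fr -4.95 Fz 0.2 tilt [  0.5   0.5 -57.3]
[-0.0, 0.0013, -0.0007]
[-0.0, 0.0012, -0.0008]
[-0.0, 0.0012, -0.0008]
[-0.0, 0.0012, -0.0009]
[-0.0, 0.0011, -0.0009]
[-0.0, 0.0011, -0.001]
[-0.0, 0.0011, -0.001]
[-0.0, 0.001, -0.001]
```

Call:
carry_out --pt "0 0.0006 -0.0003 0 0 0" --pt "0 0.0006 -0.0004 0 0 0" --pt "0 0.0006 -0.0004 0 0 0" --pt "0 0.0006 -0.0004 0 0 0"

```text
t: 6.92
ee_pos: [554.0, -35.1, 248.9]
orientation: [-2.22, -0.012, 2.206]
ft_force: [4.0, 5.3, 0.5]
width: 15.4
```

```bash
python3 arc.py 1 2
```

```text
t 6.92 pos [554.  -35.1 248.9] r 41.45 th 210.64 Ft(CCW+) -2.54 Fr -6.16 Fz 0.5 tilt [  0.3   0.8 -57.3]
[-0.0, 0.0006, -0.0004]
[-0.0, 0.0006, -0.0004]
```

Call:
carry_out --pt "0 0.0009 -0.0009 0 0 0.3" --pt "0 0.0009 -0.0009 0 0 0.3" --pt "0 0.0009 -0.0009 0 0 0.2" --pt "0 0.0009 -0.0009 0 0 0"

```text
t: 7.42
ee_pos: [556.1, -38.0, 249.1]
orientation: [-2.222, 0.002, 2.216]
ft_force: [0.8, 4.4, 2.0]
width: 15.6
```

```bash
python3 arc.py 1 2
```

```text
t 7.42 pos [556.1 -38.  249.1] r 41.27 th 215.56 Ft(CCW+) -3.14 Fr -3.18 Fz 2.0 tilt [  0.2   0.1 -57.3]
[0.0, 0.0006, -0.0004]
[0.0, 0.0006, -0.0004]
```

Call:
carry_out --pt "0 0.0009 -0.0008 0 0 0.1" --pt "0 0.0009 -0.0008 0 0 0.1" --pt "0 0.0008 -0.0009 0 0 0.1" --pt "0 0.0008 -0.0009 0 0 0.1" --pt "0 0.0008 -0.0009 0 0 0.1" --pt "0 0.0008 -0.0009 0 0 0.1"

```text
t: 8.18
ee_pos: [560.9, -43.5, 249.3]
orientation: [2.22, -0.014, -2.218]
ft_force: [-0.8, 3.5, 4.6]
width: 15.9
```

```bash
python3 arc.py 1 2
```

```text
t 8.18 pos [560.9 -43.5 249.3] r 41.22 th 225.74 Ft(CCW+) -3.05 Fr -1.97 Fz 4.6 tilt [  0.1  -0.5 -57.3]
[0.0, 0.0005, -0.0005]
[0.0, 0.0005, -0.0005]
```

Call:
carry_out --pt "0 0.0007 -0.0009 0 0 -0.2" --pt "0 0.0007 -0.0009 0 0 -0.1" --pt "0 0.0007 -0.001 0 0 -0.1" --pt "0 0.0007 -0.001 0 0 0" --pt "0 0.0006 -0.001 0 0 0"

```text
t: 8.8
ee_pos: [565.5, -47.5, 249.1]
orientation: [-2.22, 0.006, 2.221]
ft_force: [-1.4, 4.3, 3.8]
width: 15.4
```

```bash
python3 arc.py 1 2
```

```text
t 8.8 pos [565.5 -47.5 249.1] r 41.31 th 234.09 Ft(CCW+) -3.68 Fr -2.65 Fz 3.8 tilt [ -0.   -0.1 -57.3]
[0.0, 0.0004, -0.0006]
[0.0, 0.0004, -0.0006]
```

Call:
carry_out --pt "0 0.0006 -0.001 0 0 0" --pt "0 0.0006 -0.001 0 0 0" --pt "0 0.0006 -0.0011 0 0 0" --pt "0 0.0006 -0.0011 0 0 0"

```text
t: 9.3
ee_pos: [569.6, -50.2, 249.1]
orientation: [-2.22, 0.007, 2.222]
ft_force: [-3.6, 2.9, 5.9]
width: 15.5
```

```bash
python3 arc.py 1 2
```

```text
t 9.3 pos [569.6 -50.2 249.1] r 41.42 th 241.04000000000002 Ft(CCW+) -4.5 Fr -0.78 Fz 5.9 tilt [ -0.1  -0.1 -57.3]
[0.0, 0.0003, -0.0006]
[0.0, 0.0003, -0.0007]
```

Call:
carry_out --pt "-0.0003 0.0005 -0.001 0 0 0" --pt "-0.0003 0.0005 -0.001 0 0 0" --pt "-0.0003 0.0005 -0.001 0 0 0"

```text
t: 9.68
ee_pos: [572.3, -51.6, 249.3]
orientation: [-2.218, 0.006, 2.223]
ft_force: [-1.3, 3.4, 1.5]
width: 15.5
```

```bash
python3 arc.py 1 2
```

```text
t 9.68 pos [572.3 -51.6 249.3] r 41.42 th 245.1 Ft(CCW+) -2.58 Fr -2.52 Fz 1.5 tilt [ -0.1  -0.1 -57.3]
[-0.0, 0.0003, -0.0007]
[-0.0, 0.0003, -0.0007]
```

Call:
carry_out --pt "-0.0001 0.0004 -0.001 0 0 0" --pt "-0.0001 0.0004 -0.001 0 0 0" --pt "-0.0001 0.0004 -0.001 0 0 0" --pt "-0.0001 0.0004 -0.001 0 0 0"

```text
t: 10.18
ee_pos: [576.1, -53.2, 249.3]
orientation: [-2.216, 0.006, 2.225]
ft_force: [-1.3, 4.3, 2.4]
width: 15.6
```

```bash
python3 arc.py 1 2
```

```text
t 10.18 pos [576.1 -53.2 249.3] r 41.51 th 250.91 Ft(CCW+) -2.65 Fr -3.68 Fz 2.4 tilt [ -0.2  -0.1 -57.3]
[-0.0, 0.0002, -0.0007]
[-0.0, 0.0002, -0.0007]
```

Call:
carry_out --pt "-0.0001 0.0002 -0.0011 0 0 0" --pt "-0.0001 0.0002 -0.0011 0 0 0" --pt "-0.0001 0.0002 -0.0011 0 0 0" --pt "-0.0001 0.0002 -0.0011 0 0 0"

```text
t: 10.68
ee_pos: [580.3, -54.5, 249.3]
orientation: [-2.215, 0.006, 2.226]
ft_force: [-1.9, 2.5, 1.7]
width: 15.4
```

```bash
python3 arc.py 1 2
```

```text
t 10.68 pos [580.3 -54.5 249.3] r 41.56 th 256.9 Ft(CCW+) -2.43 Fr -2.04 Fz 1.7 tilt [ -0.3  -0.1 -57.3]
[-0.0, 0.0002, -0.0007]
[-0.0, 0.0001, -0.0007]
```

Call:
carry_out --pt "-0.0001 0.0001 -0.0011 0 0 0" --pt "-0.0001 0.0001 -0.0011 0 0 0" --pt "-0.0001 0.0001 -0.0011 0 0 0" --pt "-0.0001 0.0 -0.0011 0 0 0"

```text
t: 11.18
ee_pos: [584.5, -55.2, 249.4]
orientation: [-2.214, 0.007, 2.228]
ft_force: [-2.5, 0.9, 0.9]
width: 15.4
```

```bash
python3 arc.py 1 2
```

```text
t 11.18 pos [584.5 -55.2 249.4] r 41.53 th 262.87 Ft(CCW+) -2.61 Fr -0.59 Fz 0.9 tilt [ -0.4  -0.2 -57.3]
[-0.0, 0.0001, -0.0007]
[-0.0, 0.0001, -0.0007]
```

Call:
carry_out --pt "0 0.0001 -0.0011 0 0 0" --pt "0 0.0001 -0.0011 0 0 0" --pt "0 0.0 -0.0011 0 0 0" --pt "0 0.0 -0.0011 0 0 0"

```text
t: 11.68
ee_pos: [586.1, -55.5, 249.2]
orientation: [-2.206, 0.007, 2.236]
ft_force: [-7.4, 1.2, 4.7]
width: 15.6
```

```bash
python3 arc.py 1 2
```

```text
t 11.68 pos [586.1 -55.5 249.2] r 41.67 th 265.0 Ft(CCW+) -7.52 Fr -0.57 Fz 4.7 tilt [ -0.8  -0.2 -57.3]
[-0.0, 0.0001, -0.0007]
[-0.0, 0.0, -0.0007]
```

The stop is felt at a knob angle of about 264.5°. Winding force went from 2.6 to 7.5 N, and the knob moved only 1.6 mm of the 4.4 mm commanded. That is 84° past the pointer, inside the 43–100° range. I'm reversing clockwise without pushing further.

Call:
carry_out --pt "0 -0.0009 0.0058 0 0.3 0" --pt "0 -0.0017 0.0056 0 0.3 0" --pt "0 -0.0025 0.0053 0 0.2 0" --pt "0 -0.0032 0.0049 0 0 0" --pt "0 -0.0038 0.0044 0 0 0" --pt "0 -0.0044 0.0038 0 0 0" --pt "0 -0.0049 0.0032 0 0 0" --pt "0 -0.0035 0.0018 0 0 0"

```text
t: 12.68
ee_pos: [552.3, -30.8, 249.5]
orientation: [2.229, -0.011, -2.21]
ft_force: [2.1, -2.2, -2.6]
width: 15.6
```

```bash
python3 arc.py -2 4; python3 - <<'E'
from meas import *
c=img('wrist');meas(c)
cv2.imwrite('pics/w3.png',cv2.resize(c['pixels'][100:320,250:543],(800,600),interpolation=cv2.INTER_CUBIC))
E
```

```text
t 12.68 pos [552.3 -30.8 249.5] r 41.0 th 204.22 Ft(CCW+) 2.86 Fr -0.97 Fz -2.6 tilt [  0.5  -0.4 -57.3]
[-0.0, -0.0013, 0.0006]
[-0.0, -0.0014, 0.0005]
[-0.0, -0.0014, 0.0005]
[-0.0, -0.0014, 0.0004]
cap [280.1 201.5] [27.9 51. ] C [599.1 -13.4 243. ]
yel n 895 r 15.0 47.0 ang 32.71
red rmin 47.2 tip ang 2.0 all 1.59
blue [(2055, [316.9, 314.7], [299, 279, 37, 70])]
```

View pics/w3.png

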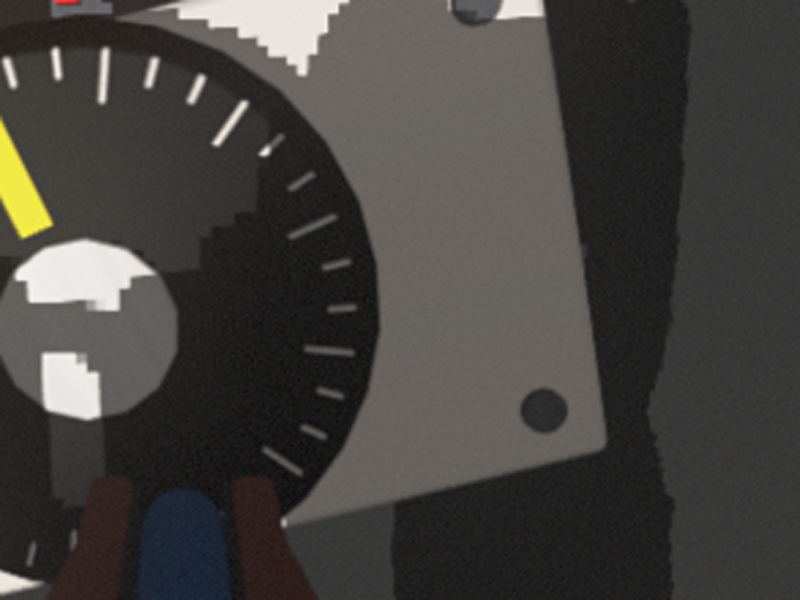

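The crop shows the yellow line still left of (counter-clockwise of) the pointer, with the cap partly in shade at about (282,221) px. I'll advance to about 192° and then measure around a fixed centre.

Call:
carry_out --pt "0 -0.002 0.0006 0 -0.2 -0.1" --pt "0 -0.002 0.0005 0 -0.2 -0.1" --pt "0 -0.002 0.0004 0 -0.1 -0.1" --pt "0 -0.002 0.0003 0 0 0"

```text
t: 13.22
ee_pos: [549.7, -22.4, 249.6]
orientation: [-2.218, 0.005, 2.223]
ft_force: [-0.9, -2.6, -0.0]
width: 15.4
```

```bash
python3 arc.py -1 4; cat > m2.py <<'E'
from h import *
C=np.array([589.6,-13.9,241]);c=img('wrist')
pc,=proj(c,[C+[0,0,2]]);print('proj C cap',pc.round(1))
for n,lo,hi,r0,r1 in (('yel',(22,110,50),(40,255,255),15,56.5),('red',(0,120,50),(10,255,255),45,62)):
    ys,xs=np.nonzero(mask(c,lo,hi));P=onz(c,np.c_[xs,ys]+0.,241)-C;r=np.hypot(P[:,0],P[:,1]);k=(r>r0)&(r<r1);P=P[k];xs=xs[k];ys=ys[k];r=r[k]
    if len(P):
        vx,vy,x0,y0=cv2.fitLine(P[:,:2].astype(np.float32),cv2.DIST_L2,0,.01,.01).ravel()
        print(n,len(P),'r',r.min().round(1),r.max().round(1),'ang',np.degrees(np.arctan2(P[:,1].mean(),P[:,0].mean())).round(2),'axis ang',np.degrees(np.arctan(vy/vx)).round(2),'offset at C',(y0-x0*vy/vx).round(2))
        i=np.argsort(r)[:12];print('  inner end px',xs[i].mean().round(1),ys[i].mean().round(1),'xy',P[i].mean(0).round(1))
        i=np.argsort(-r)[:12];print('  outer end px',xs[i].mean().round(1),ys[i].mean().round(1),'xy',P[i].mean(0).round(1))
u=int(pc[0]);cv2.imwrite('pics/z.png',cv2.resize(c['pixels'][90:270,u-110:u+130],(800,600),interpolation=cv2.INTER_CUBIC));print('crop x0',u-110)
E
python3 m2.py
```

```text
t 13.22 pos [549.7 -22.4 249.6] r 40.83 th 191.85 Ft(CCW+) 2.36 Fr 1.45 Fz -0.0 tilt [ -0.1  -0.1 -57.3]
[-0.0, -0.0007, 0.0001]
[-0.0, -0.0007, 0.0001]
[-0.0, -0.0007, 0.0001]
[-0.0, -0.0007, 0.0001]
proj C cap [298.4 215.1]
yel 1017 r 19.5 55.7 ang 12.94 axis ang 12.14 offset at C 0.52
  inner end px 289.2 175.9 xy [19.2  4.3  0. ]
  outer end px 271.0 100.6 xy [54.1 12.   0. ]
red 109 r 57.0 61.9 ang 2.07 axis ang 1.09 offset at C 1.01
  inner end px 292.8 93.8 xy [57.1  1.8  0. ]
  outer end px 291.0 83.2 xy [61.7  2.5  0. ]
crop x0 188
```

View pics/z.png

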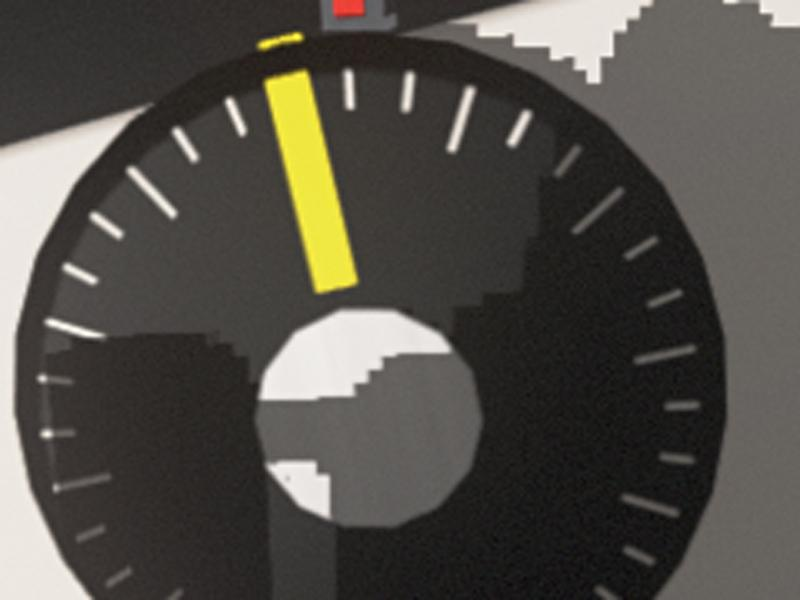

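The centre check is good: the projected C is (298.4,215.1) and the cap in the picture is at (298.4,215.4). The line is at about 12.7° and the red tip at px (292.7,94), about 1.9°. About 10.8° clockwise is left, so I'll go most of the way.

Call:
carry_out --pt "0 -0.0017 0.0003 0 0 0" --pt "0 -0.0017 0.0002 0 0 0" --pt "0 -0.0017 0.0001 0 0 0" --pt "0 0 0 0 0 0"

```text
t: 13.78
ee_pos: [548.9, -16.6, 249.6]
orientation: [-2.218, 0.005, 2.223]
ft_force: [0.8, -2.4, 0.6]
width: 15.4
```

```bash
python3 arc.py -1 1; python3 m2.py
```

```text
t 13.78 pos [548.9 -16.6 249.6] r 40.88 th 183.68 Ft(CCW+) 2.44 Fr -0.68 Fz 0.6 tilt [ -0.1  -0.1 -57.3]
[-0.0, -0.0007, 0.0]
proj C cap [310.  213.4]
yel 1023 r 19.4 55.4 ang 4.49 axis ang 4.3 offset at C 0.12
  inner end px 306.7 173.4 xy [19.6  1.5  0. ]
  outer end px 300.8 96.2 xy [55.1  3.9  0. ]
red 114 r 57.0 61.9 ang 1.95 axis ang 11.25 offset at C -9.8
  inner end px 305.8 91.8 xy [57.1  1.6  0. ]
  outer end px 303.8 81.2 xy [61.7  2.4  0. ]
crop x0 199
```

Call:
carry_out --pt "0 -0.0009 0 0 0 0" --pt "0 -0.0008 0 0 0 0" --pt "0 0 0 0 0 0"

```text
t: 14.2
ee_pos: [548.8, -14.9, 249.6]
orientation: [-2.218, 0.005, 2.224]
ft_force: [-0.3, -2.7, -0.2]
width: 15.4
```

```bash
python3 arc.py -1 1; python3 m2.py
```

```text
t 14.2 pos [548.8 -14.9 249.6] r 40.91 th 181.23 Ft(CCW+) 2.73 Fr 0.41 Fz -0.2 tilt [ -0.2  -0.1 -57.3]
[-0.0, -0.0007, 0.0]
proj C cap [313.4 213.3]
yel 1020 r 19.7 55.3 ang 2.02 axis ang 1.93 offset at C 0.05
  inner end px 312.5 173.0 xy [19.7  0.4  0. ]
  outer end px 308.7 96.0 xy [55.1  2.   0. ]
red 111 r 56.9 61.8 ang 2.03 axis ang 13.52 offset at C -12.14
  inner end px 309.5 91.7 xy [57.   1.6  0. ]
  outer end px 307.2 81.2 xy [61.5  2.6  0. ]
crop x0 203
```

View pics/z.png

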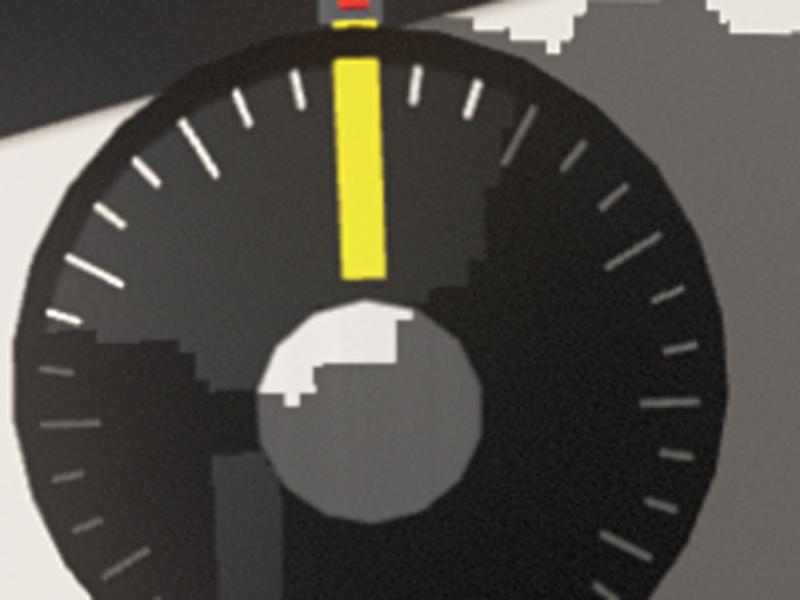

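The line's outer end is at crop x≈356 and the red tip is at x≈354. Both are at 2.0°, so I'm releasing.

Call:
carry_out --pt "0 0 0 0 0 0" --pt "0 0 0 0 0 0" --pt "0 0 0 0 0 0" --pt "0 0 0 0 0 0" --grip 0.4

```text
t: 14.75
ee_pos: [548.9, -13.7, 249.5]
orientation: [-2.216, 0.003, 2.222]
ft_force: [0.0, 0.8, 0.0]
width: 50.9
```

```bash
python3 arc.py -1 1; python3 m2.py
```

```text
t 14.75 pos [548.9 -13.7 249.5] r 40.78 th 179.56 Ft(CCW+) -0.78 Fr -0.04 Fz 0.0 tilt [ -0.2   0.1 -57.3]
[0.0, -0.0007, -0.0]
proj C cap [315.8 213.5]
yel 1029 r 19.3 55.5 ang 2.78 axis ang 2.68 offset at C 0.06
  inner end px 313.0 173.5 xy [19.5  1.3  0. ]
  outer end px 309.7 96.0 xy [55.2  2.7  0. ]
red 109 r 57.0 61.9 ang 1.99 axis ang 2.82 offset at C -0.86
  inner end px 311.8 91.8 xy [57.1  1.7  0. ]
  outer end px 310.0 81.2 xy [61.7  2.5  0. ]
crop x0 205
```

On release the line crept back about 0.8° (2.0 → 2.8°), so it now sits just short of the mark. I'll mend that in the same clockwise direction, pushing the knob with one open finger and no grip, so there is no release kick.

Call:
carry_out --pt "0 -0.005 0 0 0 0" --pt "0 -0.005 0 0 0 0" --pt "0 -0.003 0 0 0 0" --pt "0 0 0 0 0 0" --pt "0 0 0 0 0 0"

```text
t: 15.42
ee_pos: [548.9, 0.6, 249.5]
orientation: [-2.217, 0.002, 2.222]
ft_force: [0.7, 0.6, 0.2]
width: 52.7
```

```bash
python3 arc.py -1 1; python3 m2.py
```

```text
t 15.43 pos [548.9   0.6 249.5] r 43.27 th 160.33 Ft(CCW+) -0.81 Fr -0.5 Fz 0.2 tilt [ -0.2   0.1 -57.3]
[0.0, -0.0007, -0.0003]
proj C cap [344.4 213.5]
yel 1059 r 19.3 55.7 ang 2.52 axis ang 2.74 offset at C -0.14
  inner end px 341.9 173.7 xy [19.5  1.5 -0. ]
  outer end px 340.5 95.8 xy [55.4  2.7  0. ]
red 119 r 57.0 61.9 ang 1.79 axis ang -1.29 offset at C 3.19
  inner end px 343.0 91.8 xy [57.1  1.6  0. ]
  outer end px 341.8 81.2 xy [61.7  2.2  0. ]
crop x0 234
```

Call:
carry_out --pt "0 -0.0013 0 0 0 0" --pt "0 -0.0009 0 0 0 0" --pt "0 0 0 0 0 0"

```text
t: 15.85
ee_pos: [549.0, 2.7, 249.5]
orientation: [-2.216, 0.002, 2.222]
ft_force: [-0.6, -0.4, -0.2]
width: 52.8
```

```bash
python3 arc.py -1 1; python3 m2.py
```

```text
t 15.85 pos [549.    2.7 249.5] r 44.03 th 157.75 Ft(CCW+) 0.63 Fr 0.41 Fz -0.2 tilt [ -0.2   0.1 -57.3]
[0.0, -0.0007, -0.0003]
proj C cap [348.6 213.5]
yel 1038 r 19.4 55.7 ang 2.59 axis ang 2.82 offset at C -0.14
  inner end px 346.5 173.5 xy [19.6  1.3 -0. ]
  outer end px 344.5 95.8 xy [55.4  2.9  0. ]
red 121 r 56.6 61.9 ang 1.97 axis ang 6.6 offset at C -4.83
  inner end px 347.1 92.0 xy [57.   1.7 -0. ]
  outer end px 345.8 81.2 xy [61.7  2.4  0. ]
crop x0 238
```

Call:
carry_out --pt "0 -0.0008 0 0 0 0" --pt "0 -0.0007 0 0 0 0" --pt "0 0 0 0 0 0"

```text
t: 16.27
ee_pos: [549.0, 3.4, 249.5]
orientation: [-2.217, 0.004, 2.223]
ft_force: [-0.3, -1.6, -0.3]
width: 52.8
```

```bash
python3 arc.py -1 1; python3 m2.py
```

```text
t 16.27 pos [549.    3.4 249.5] r 44.3 th 156.85 Ft(CCW+) 1.61 Fr -0.4 Fz -0.3 tilt [ -0.2  -0.  -57.3]
[-0.0, -0.0007, -0.0003]
proj C cap [350.1 213.5]
yel 1034 r 19.8 55.7 ang 1.9 axis ang 2.17 offset at C -0.17
  inner end px 349.5 173.0 xy [19.8  0.6  0. ]
  outer end px 347.8 95.8 xy [55.3  2.1 -0. ]
red 121 r 51.7 61.9 ang 1.63 axis ang 13.88 offset at C -12.81
  inner end px 352.4 108.8 xy [48.5 -0.5  0. ]
  outer end px 347.8 81.2 xy [61.7  2.2  0. ]
crop x0 240
```

Call:
carry_out --pt "0 -0.0007 0 0 0 0" --pt "0 0 0 0 0 0"

```text
t: 16.58
ee_pos: [548.9, 3.9, 249.5]
orientation: [-2.217, 0.005, 2.223]
ft_force: [0.0, -2.2, -0.5]
width: 52.7
```

```bash
python3 arc.py -1 1; python3 m2.py
```

```text
t 16.57 pos [548.9   3.9 249.5] r 44.49 th 156.33 Ft(CCW+) 2.01 Fr -0.89 Fz -0.5 tilt [ -0.2  -0.  -57.3]
[-0.0, -0.0007, -0.0003]
proj C cap [351.  213.5]
yel 993 r 19.8 55.7 ang 1.35 axis ang 1.49 offset at C -0.09
  inner end px 351.5 173.0 xy [19.8  0.1  0. ]
  outer end px 350.3 95.8 xy [55.4  1.4 -0. ]
red 120 r 57.0 61.9 ang 1.79 axis ang 4.54 offset at C -2.86
  inner end px 350.2 91.8 xy [57.1  1.5 -0. ]
  outer end px 348.8 81.2 xy [61.7  2.2  0. ]
crop x0 241
```

Call:
carry_out --pt "0 0.003 0 0 0 0" --pt "0 0.006 0 0 0 0" --pt "0 0.007 0 0 0 0" --pt "0 0 0 0 0 0" --pt "0 0 0 0 0 0"

```text
t: 17.25
ee_pos: [548.9, -12.5, 249.5]
orientation: [-2.216, 0.003, 2.222]
ft_force: [0.2, 0.2, 0.8]
width: 52.8
```

```bash
python3 arc.py -1 1; python3 m2.py
```

```text
t 17.25 pos [548.9 -12.5 249.5] r 40.8 th 177.92 Ft(CCW+) -0.16 Fr -0.17 Fz 0.8 tilt [ -0.1   0.1 -57.3]
[0.0, -0.0007, -0.0]
proj C cap [318.2 213.5]
yel 1042 r 19.3 55.4 ang 2.36 axis ang 2.28 offset at C 0.05
  inner end px 316.0 173.5 xy [19.5  1.   0. ]
  outer end px 313.5 96.0 xy [55.2  2.   0. ]
red 113 r 57.0 61.9 ang 2.04 axis ang 12.48 offset at C -11.03
  inner end px 314.5 91.7 xy [57.1  1.6  0. ]
  outer end px 312.2 81.2 xy [61.6  2.6  0. ]
crop x0 208
```

View pics/z.png

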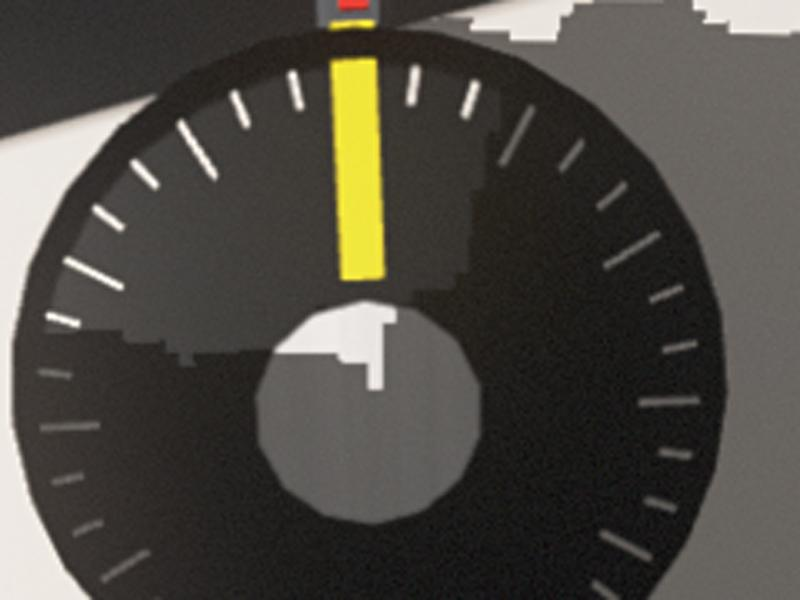

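The finger is clear of the knob, the yellow line is at crop x≈354 and the red tip at x≈353. The line is at 2.3° and the pointer at 2.0°. I'll raise the arm straight up and do a last check.

Call:
carry_out --pt "-0.015 0 0 0 0 0" --pt "-0.03 0 0 0 0 0" --pt "-0.03 0 0 0 0 0" --pt "-0.02 0 0 0 0 0" --pt "0 0 0 0 0 0" --pt "0 0 0 0 0 0"

```text
t: 18.05
ee_pos: [549.4, -11.8, 351.2]
orientation: [-2.219, 0.002, 2.22]
ft_force: [0.1, 0.6, -0.7]
width: 52.7
```

```bash
python3 arc.py -1 1; python3 m2.py; python3 - <<'E'
from h import *
a=img('scene')['pixels'];b=img('side')['pixels']
cv2.imwrite('pics/f.png',cv2.resize(np.hstack([a,b]),(800,300),interpolation=cv2.INTER_AREA))
E
```

```text
t 18.05 pos [549.4 -11.8 351.2] r 40.37 th 176.91 Ft(CCW+) -0.62 Fr -0.05 Fz -0.7 tilt [ -0.    0.1 -57.3]
[0.0, -0.0007, -0.0]
proj C cap [318.5 186.7]
yel 424 r 19.7 55.8 ang 2.39 axis ang 1.81 offset at C 0.37
  inner end px 316.8 160.3 xy [20.2  1.3  0. ]
  outer end px 316.0 112.8 xy [55.2  1.8  0. ]
red 42 r 57.2 61.6 ang 2.11 axis ang -0.21 offset at C 2.4
  inner end px 315.5 109.5 xy [57.6  2.2  0. ]
  outer end px 315.5 104.5 xy [61.1  2.2  0. ]
crop x0 208
```

View pics/f.png

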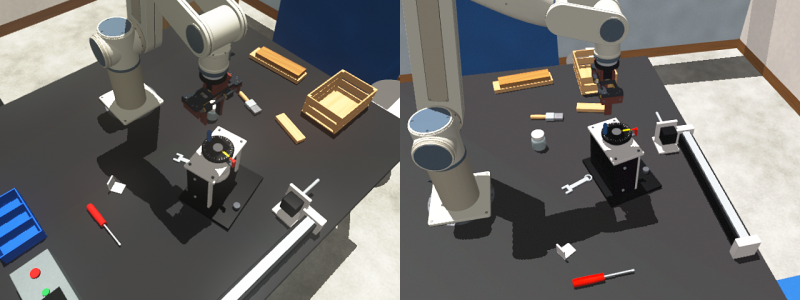

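The gripper is clear above the wheel and the line agrees with the pointer (2.4° against 2.1°). Everything else looks where it was, so I'm handing in.

```bash
python3 -c "
from workcell import ctrl
print(ctrl.close_job())"
```

```text
the job is handed in; nothing more can be done
None
```

The handwheel is set on the pointer from the clockwise side and let go, and the job is handed in. It took about 18 s of robot time.

- **Top stop:** I wound the knob counter-clockwise about 168°, until the push rose from about 2.6 N to 7.5 N and it nearly stopped moving. That was 84° past the pointer, within the stated range. The highest force I read was 7.5 N, well below the 14 N at which the collar slips. I did not look at the collar itself.
- **Setting the line:** I wound clockwise onto the pointer. When I let go, the line sprang back about 0.8°. I corrected this with one open finger, pushing clockwise only (about 2 N), then backed the finger off and raised the arm.
- **Last check:** The line reads about 2.4° and the pointer tip 2.1°, so they agree within about 0.5°, which is as fine as I could measure. The pointer read about 2° throughout, and nothing else in the scene looked disturbed.
- **Not certain:** After the corrective push the line again relaxed by about 0.5–0.9°. I took this as springiness in the drive. If it was the wheel moving back, up to about 0.015 rad of the 0.45 rad slack could be loose; I could not measure that directly.

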